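Lay the metal tube down in its case and shut the lid

ROBOT

A 6-joint arm with a two-finger parallel gripper is mounted at the origin on the work surface. World frame = base frame: x ahead of the robot, y to its left, z up, the work surface at z = 0. Lengths are in mm, angles in rad, forces in N, time in s.
With the tool pointing down it reaches from about 325 to 875 mm from the base axis. Payload 4.4 kg.
Tool frame: the origin (TCP) lies on the centre line of the jaws, within the pads' length; the fingertips stand ahead of it and the grasp point (between the pads) lies 6 mm ahead of it (ctrl.tcp_to_tips is the z of the fingertips in the tool frame, in mm); z points along the fingers, y is the direction in which the jaws open and shut (so a half turn about z gives the same grasp; the last joint's range is limited). The gripper opens to 85 mm and grips with 20 to 120 N. Pads are 22 mm wide; open, the fingers measure 114 mm over their backs; the gripper's body (76 mm by 85 mm) begins 54 mm behind the grasp point. The pads swing forward as they close: fully open they stand 13 mm farther back than shut.
Start: joints at [-1.371, 0.207, 1.542, -0, 1.393, -0.15], TCP at [197.586, -539.988, 256.282] pointing down, gripper open.
Joint ranges: [-2.73, 2.73], [-0.86, 2.22], [0.23, 2.46], [-1.11, 4.25], [0.08, 2.63], [-2.82, 2.82]. Speed limits (rad/s): [2.79, 2.79, 3.14, 3.14, 3.14, 3.14].

INTERFACE

Orientations are given as a 3x3 rotation matrix whose columns are the frame's x, y, z axes.
In Python, from plant import ctrl, sensors, optics gives the robot as it stands. Calls block until the motion is done:
- ctrl.move_ptp(position, orientation): joint-space move of the TCP to a pose.
- ctrl.move_l(position, rot=None, vel=150, threshold=None): straight line of the TCP; rot=None keeps the orientation; vel is the mean speed in mm/s. With threshold (N) it stops when the force on the tool has changed by that much, and returns True; else False.
- ctrl.set_joints(angles): joint-space move.
- ctrl.gripper_to(opening, force=None): finger opening in mm; force is the grip in N (None keeps the last); returns when the fingers have stopped.
- ctrl.hold(seconds).
- ctrl.solve_ik(position, orientation): joint angles nearest the present ones, or None.
- sensors.read_state(): the state.
- optics.grab_frame(name): name is "scene" or "top" or "wrist"; returns (picture, depth): 400x640x3 uint8, red, green, blue; 400x640 float32, mm along the optical axis (not along the pixel's ray), 0 where there is no reading.
- optics.camera_params(name): a dict with "mtx" (3x3 intrinsics, pixels), "R" (3x3) and "t" (3): a world point X has camera coordinates R X + t; the wrist camera has in their place "T_tool_cam" (4x4, takes a point from camera to tool coordinates, whose origin is the TCP and whose axes are the flange's). Camera axes: x right, y down, z forward; pixel columns grow to the right and rows downward; lengths in mm; the calibration is good to about 2 mm. The wrist camera is an equidistant fisheye: a pixel r from the principal point sees the ray r / f radians off the axis. A picture is of the moment at which its call begins: read the wrist's pose just before it. camera_params takes no time and is no camera call.
A pose or a line that the arm cannot do raises ctrl.MotionError and nothing moves.
- ctrl.finish_job(): hands the job in, once; it reports no verdict.
The state is a dict: "t": time; "q": joint angles; "qvel": joint speeds; "tau": joint torques, N m; "eef_pos": TCP position; "eef_rot": TCP orientation; "force": force on the tool from outside, world axes, zero at the start; "wrist_torque": the same for the moment, N m; "grip_width": finger opening in mm.
Only numpy, scipy, OpenCV 4.12 (cv2) and the standard library are available. Lean on these libraries where they do the work, as an engineer would, in place of code of your own. Each camera call takes 0.05 s, during which the arm holds its last target. There are 200 camera calls.

TASK

Put the tested metal tube away: push over the tall dark metal tube that stands on end in the open wooden case, so that it lies down lengthwise in the padded trough, and then push the lid over until it is fully shut. Only push with the fingers: do not lift or carry anything, and leave the small tube in the case and everything else on the counter as they are.

Things in the scene. Friction and masses are not known exactly. Their poses are not given: they have to be found in the camera images.
- case: Fixed wooden case, 160 (x) by 220 (y) by 55 mm high, walls and floor 8 mm. Origin: centre of underside, z up. Inside, two troughs run along its y (204 mm long, 42 mm wide, ribs 14 mm above the floor), centre lines at x = -43 (front) and +7 mm (rear); behind them a fixed padded block, top 42 mm above the counter. Lid hinged on the rear (+x) wall.
- case_lid (a joint): Lid angle, rad: 0 fully shut, 1.57 upright, 1.9 stop, leaning back. It shuts by swinging up and over towards the case's -x. Stiff hinge: the lid stays where it is left and does not fall; pushing it takes about 1 to 5 N at 100 mm from the hinge.
- lid_hinge (a point): Middle of the hinge line, at case x = +80, y = 0, z = 55 mm; the line runs along the case's y. The lid is a plain board without handle, 160 mm from hinge to free edge, 220 mm wide, 10 mm thick. The hinge lies in the plane of its underside; the thickness lies on the outer side (top when shut, facing the case's +x when upright).
- tube_center (a point): Centre, half-way up, of the loose metal tube: dark steel, black base, 100 mm tall, 33 mm across, about 180 g; z from pins to top. Stands on the 8 mm case floor (top 108 mm above the counter) in one of the troughs, axis about 30 mm from the inside of an end wall, that trough otherwise empty. Pushed near the top it tips over its foot (28 mm across) and falls by itself.
- mini_center (a point): Centre of a miniature glass tube with white base, 22 mm across, 36 mm tall, loose, standing near the other end of the other trough; it fits under the shut lid and stays there.
- bulb_center (a point): Centre of a blue glass pilot bulb with brass base, 28 mm across, 45 mm tall, standing on the counter; leave alone.
- amp_center (a point): Centre of a clear glass tube with black base, 44 mm across, 85 mm tall, standing on the counter; leave alone.
- clip_center (a point): Centre of a copper grounding clip, about 75 by 14 by 18 mm, lying on the counter; leave alone.
- carton_center (a point): Centre of a cardboard tube carton with red bands, 45 by 45 by 110 mm, standing on the counter; leave alone.
- driver_grip (a point): Handle of a screwdriver lying on the counter; leave alone.
- tube: The same metal tube's body, origin at the centre of its foot.

How it is judged:
By the outcome, as a careful person would: the job done as asked, in the order asked, and still so for the second after the job is handed in, with the robot touching nothing.
It also fails if it takes over 48 s, if anything falls off the work surface, if the arm or the gripper's body presses on something with over 40 N, if the wrist force passes 120 N, or if a joint passes its speed limit or range.

## Working session

There is one attempt and no reset: what is moved stays moved. The work goes in short steps, each a Python script; the robot and the scene stay as the last script left them, time stands still between calls to the robot, and variables do not carry over. Pictures are saved under pics/ and viewed, about 8 in all and at most 12, crops included, and the job is handed in when it is done.

```bash
mkdir -p pics; ls; python3 - <<'E'
from plant import ctrl,sensors,optics
import cv2,numpy as np
for n in("scene","top"):
    p,d=optics.grab_frame(n); cv2.imwrite(f"pics/{n}0.png",p[...,::-1]); np.save(f"pics/{n}d.npy",d)
    c=optics.camera_params(n); print(n,c["mtx"].tolist(),c["R"].tolist(),c["t"], -c["R"].T@c["t"], (d>0).mean())
print(ctrl.tcp_to_tips,sensors.read_state()["t"])
E
```

```text
pics
scene [[461.23985635145124, 0.0, 318.1652019067705], [0.0, 461.23985635145124, 198.17938319633694], [0.0, 0.0, 1.0]] [[0.8204220253266791, 0.5717005203495039, 0.008137284004893688], [0.47887692214970684, -0.6793000086191953, -0.556083079874208], [-0.31238532902697824, 0.4601195641592166, -0.8310868744521469]] [-328.27839782 -170.72708962 1262.28680089] [ 745.40396884 -509.10083527  956.80284076] 0.9962109375
top [[464.4059672346766, 0.0, 326.2077890176701], [0.0, 464.4059672346766, 197.06437239160502], [0.0, 0.0, 1.0]] [[-0.027975597081524323, -0.9995989763792869, -0.0043877544842702045], [-0.9894664894266632, 0.028315182404934826, -0.1419658999444957], [0.14203320833385233, 0.0003699552098537528, -0.9898618241267493]] [  -1.62627214  459.01766354 1119.40190052] [ 295.14485684  -15.03691741 1173.21092719] 0.99589453125
25.0 0.1
```

View pics/top0.png

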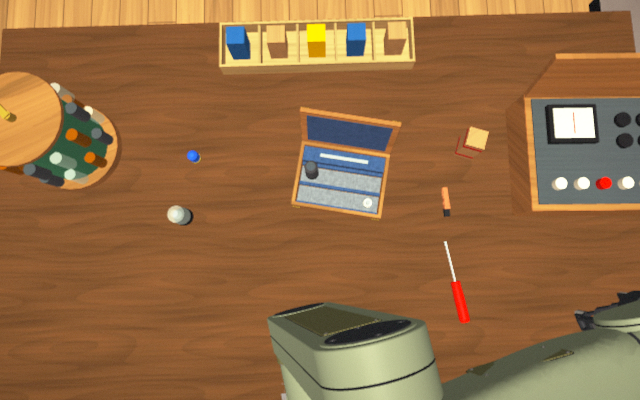

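View pics/scene0.png

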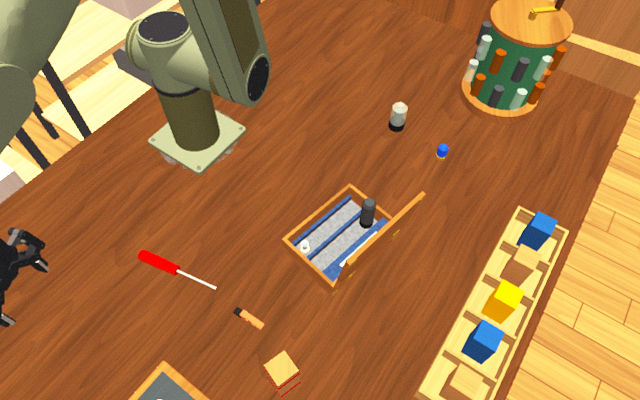

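The top view shows the case at about (341,179). The dark tube stands at (312,170), in the rear trough at the +y end, and the mini tube is at (367,202). The lid is open towards +x, roughly upright. Next I'll measure from the depth images.

```bash
cat > h.py <<'E'
import numpy as np,cv2
from plant import ctrl,sensors,optics
def cloud(n,grab=True):
    p,d=optics.grab_frame(n); c=optics.camera_params(n); K=c["mtx"]
    v,u=np.mgrid[:400,:640]
    P=np.dstack([(u-K[0,2])/K[0,0]*d,(v-K[1,2])/K[1,1]*d,d])
    return p,(P-c["t"])@c["R"],d>0
E
python3 - <<'E'
from h import *
for n,(u0,u1,v0,v1) in dict(top=(285,405,100,222),scene=(275,430,175,292)).items():
    p,X,ok=cloud(n); m=np.zeros_like(ok); m[v0:v1,u0:u1]=1; m&=ok
    z=X[...,2]
    for lo,hi in((47,62),):
        s=(m&(z>lo)&(z<hi)).astype(np.uint8)
        Q=X[s>0][:,:2].astype(np.float32); r=cv2.minAreaRect(Q); print(n,"rim",r,len(Q),cv2.boxPoints(r).round().tolist(),np.median(z[s>0]))
    dark=p.max(2)<75
    s=m&dark&(z>90)&(z<125); 
    # tube top
    s2=s&(abs(z-108)<5); Q=X[s2]; print("dark top",len(Q),Q.mean(0) if len(Q) else 0,Q.min(0),Q.max(0))
    s=m&(z>75)
    Q=X[s]; print("high",len(Q),Q.min(0),Q.max(0))
    im=p[v0:v1,u0:u1]; cv2.imwrite(f"pics/{n}crop.png",cv2.resize(im,None,fx=4.5,fy=4.5,interpolation=cv2.INTER_CUBIC)[...,::-1])
E
```

```text
top rim ((499.74609375, -51.20537567138672), (220.29750061035156, 162.789306640625), 79.45030975341797) 1240 [[400.0, -145.0], [560.0, -174.0], [600.0, 42.0], [440.0, 72.0]] 54.80943146728171
dark top 1 [513.29791819   7.49734139 104.29919059] [513.29791819   7.49734139 104.29919059] [513.29791819   7.49734139 104.29919059]
high 3078 [ 506.54513064 -179.26305494   75.1413736 ] [631.13971908  39.79824931 217.03988362]
scene rim ((505.6979675292969, -52.72935485839844), (223.11924743652344, 172.9638671875), 79.18343353271484) 978 [[400.0, -146.0], [570.0, -179.0], [612.0, 41.0], [442.0, 73.0]] 53.76642221243233Traceback (most recent call last):
  File "<stdin>", line 11, in <module>
    return umr_minimum(a, axis, None, out, keepdims, initial, where)
ValueError: zero-size array to reduction operation minimum which has no identity
```

View pics/topcrop.png

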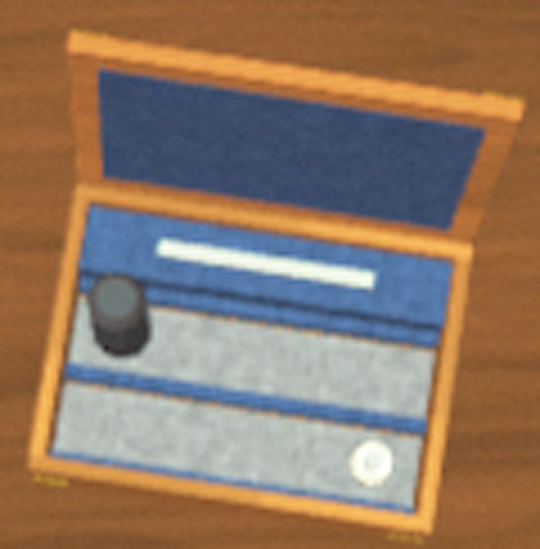

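Rim fit: case centre is about (499,-51), yaw about -10.4°. I'll get the tube from its top centre by ray, at crop pixel (118,303), which is (311.2,167.3) in the full image. The lid angle comes from a plane fit. I'll also check that the poses are reachable.

```bash
cat >> h.py <<'E'
yaw=np.deg2rad(-10.45); cx=np.array([np.cos(yaw),np.sin(yaw),0]); cy=np.array([-np.sin(yaw),np.cos(yaw),0]); C0=np.array([498.6,-51.1,0])
ez=np.array([0,0,1.])
def W(x,y,z): return C0+x*cx+y*cy+z*ez      # case -> world
def toC(X): return (X-C0)@np.array([cx,cy,ez]).T
RA=np.column_stack([cy,cx,-ez]); RB=np.column_stack([-cy,-cx,-ez])   # jaws along case x
RC=np.column_stack([cx,-cy,-ez]); RD=np.column_stack([-cx,cy,-ez])  # jaws along case y
E
python3 - <<'E'
from h import *
p,X,ok=cloud("top"); c=optics.camera_params("top")
def ray(u,v,z):
    d=c["R"].T@np.linalg.inv(c["mtx"])@[u,v,1]; o=-c["R"].T@c["t"]; return o+d*(z-o[2])/d[2]
print("tube top",ray(311.2,167.3,108),toC(ray(311.2,167.3,108)))
print("mini",toC(ray(285+370/4.5,100+462/4.5,44)))
m=np.zeros(ok.shape,bool); m[100:222,285:405]=1
Q=toC(X[m&ok]); 
T=Q[(Q[:,2]>80)&(Q[:,0]<45)]; print("tube pts",len(T),np.median(T,0),T.min(0),T.max(0))
L=Q[(Q[:,2]>75)&(Q[:,0]>60)]; 
for z in(80,110,140,170,200,215): 
    s=L[abs(L[:,2]-z)<8]; print(z,len(s),np.percentile(s[:,0],[5,50,95]).round(1) if len(s) else 0, s[:,1].min(),s[:,1].max())
rim=Q[(abs(Q[:,2]-55)<4)]; print("rim",rim.min(0),rim.max(0))
print(optics.camera_params("wrist")["T_tool_cam"].round(2).tolist())
for n,R in dict(A=RA,B=RB,C=RC,D=RD).items():
    for P in (W(7,120,150),W(7,120,115),W(130,0,200)): 
        q=ctrl.solve_ik(P,R); print(n,None if q is None else np.round(q,2))
E
```

```text
tube top [519.29861853  18.48330128 108.        ] [  7.73446364  72.18342399 108.        ]
mini [-45.66596053 -73.11755026  44.        ]
tube pts 154 [  7.01980912  73.08603038 105.22731425] [-4.84670335 58.67834601 80.36148935] [ 25.96912295  88.56679053 113.41309754]
80 202 [82.2 84.1 85.6] -109.18260190184725 108.12887158445204
110 265 [86.4 88.1 89.8] -109.24793408184902 107.15284706811795
140 288 [90.6 92.6 94.6] -109.36726167086559 108.69231422112935
170 300 [95.2 97.  99. ] -109.15999911227519 107.56722869555323
200 364 [ 99.6 101.7 103.8] -109.70783020911271 108.8477922034055
215 541 [102.8 107.  112.5] -110.33665682227439 108.90205709867755
rim [ -80.13367892 -109.8764151    51.0008569 ] [ 83.09775716 110.3797364   58.97283292]
[[0.0, -0.96, -0.29, 73.4], [1.0, 0.0, 0.0, 0.29], [-0.0, -0.29, 0.96, -116.89], [0.0, 0.0, 0.0, 1.0]]
A [-0.04  0.23  1.75 -0.    1.16  0.14]
A [-0.04  0.28  1.77 -0.    1.09  0.14]
A [-0.26  0.37  1.45 -0.    1.32 -0.07]
B None
B None
B None
C [-0.04  0.23  1.75 -0.    1.16  1.71]
C [-0.04  0.28  1.77 -0.    1.09  1.71]
C [-0.26  0.37  1.45 -0.    1.32  1.5 ]
D [-0.04  0.23  1.75 -0.    1.16 -1.43]
D [-0.04  0.28  1.77 -0.    1.09 -1.43]
D [-0.26  0.37  1.45 -0.    1.32 -1.64]
```

The tube is at case (7.5,72) and the lid leans back at θ≈1.715. Tool orientation A has the camera facing +y, clear of everything. I'll tip the tube now.

```bash
python3 - <<'E'
from h import *
ctrl.gripper_to(0)
s=sensors.read_state(); ctrl.move_l(s["eef_pos"]+[0,0,80],vel=200)
ctrl.move_ptp(W(7.5,125,240),RA)
ctrl.move_l(W(7.5,122,116),vel=200)
print(ctrl.move_l(W(7.5,104,116),vel=80,threshold=15), sensors.read_state()["force"].round(2) if hasattr(sensors.read_state()["force"],'round') else 0)
print(ctrl.move_l(W(7.5,62,116),vel=60,threshold=15))
ctrl.hold(0.5); s=sensors.read_state(); print(s["t"],s["force"],toC(np.array(s["eef_pos"])),s["grip_width"])
ctrl.move_l(W(7.5,62,240),vel=250)
ctrl.move_l(W(-60,150,330),vel=250)
p,X,ok=cloud("top"); cv2.imwrite("pics/t2.png",cv2.resize(p[90:240,270:420],None,fx=4,fy=4)[...,::-1])
p,X,ok=cloud("scene"); cv2.imwrite("pics/s2.png",cv2.resize(p[160:310,260:440],None,fx=4,fy=4)[...,::-1])
print(sensors.read_state()["t"])
E
```

```text
False [-0.07 -0.05  0.33]
False
6.5417 [0.4197034  0.09333375 0.18684374] [  7.48278271  62.11706652 116.00327677] 0.14477944088581754
8.0167
```

View pics/s2.png

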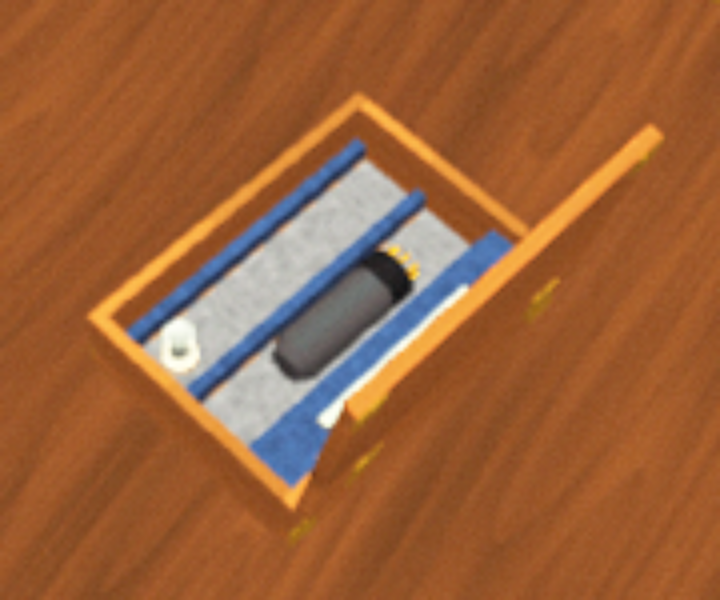

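The tube lies in the rear trough between rib and block, at about (345,315) in the crop. The mini still stands at (180,345). Next is the lid: from behind, then along the arc.

```bash
python3 - <<'E'
from h import *
t=ctrl.tcp_to_tips
ctrl.move_l(W(155,0,300),vel=250)
ctrl.move_l(W(155,0,165+t),vel=200)
print(ctrl.move_l(W(134,0,165+t),vel=100,threshold=10))
r=110
for th in [1.57,1.35,1.1,.85,.6,.4,.2,.08]:
    x=80-r*np.cos(th)+10*np.sin(th); z=55+r*np.sin(th)+10*np.cos(th)
    hit=ctrl.move_l(W(x+14.5,0,z+t),vel=90,threshold=25); s=sensors.read_state()
    print(th,hit,np.round(s["force"],1),round(s["t"],1))
    if hit: break
else:
    hit=ctrl.move_l(W(80-r+14.5,0,61+t),vel=25,threshold=20); s=sensors.read_state()
    print("press",hit,np.round(s["force"],1),toC(s["eef_pos"])-[0,0,t],s["t"])
E
```

```text
False
1.57 False [-1.6  0.8 13.9] 10.8
1.35 False [-3.   0.9 10.6] 11.2
1.1 False [-0.9  1.1  0.9] 11.6
0.85 False [-0.3 -0.3 -0. ] 12.1
0.6 False [-0.4 -0.1 -0.2] 12.6
0.4 False [-0.7 -0.1  0. ] 12.9
0.2 False [ 0.9 -0.9  0.6] 13.3
0.08 False [-0.4  0.2 -0.4] 13.6
press True [-0.6  1.   6.8] [-14.41252925  -0.07510788  65.04809969] 14.0667
```

```bash
python3 - <<'E'
from h import *
t=ctrl.tcp_to_tips
ctrl.move_l(W(-15,0,67+t),vel=25)
ctrl.move_l(W(-15,0,200),vel=200); ctrl.move_l(W(-100,190,330),vel=250)
p,X,ok=cloud("top"); q,Y,ok2=cloud("scene")
cv2.imwrite("pics/s3.png",np.vstack([p[20:240,130:520],q[90:310,150:540]])[...,::-1])
for X,k in((X,ok),(Y,ok2)):
    Q=toC(X[k]); 
    for a in(-70,-40,0,40,70):
        s=Q[(abs(Q[:,0]-a)<6)&(abs(Q[:,1])<95)]; print(a,len(s),np.percentile(s[:,2],[5,50,95]).round(1))
print(sensors.read_state()["t"])
E
```

```text
-70 386 [61.5 65.3 68.7]
-40 385 [61.8 64.9 68.6]
0 378 [61.8 65.1 68.7]
40 373 [61.4 64.9 68.3]
70 374 [61.7 65.  68.1]
-70 356 [61.8 64.  66.7]
-40 373 [61.7 64.3 67. ]
0 384 [61.5 64.2 67. ]
40 420 [61.9 64.3 66.9]
70 428 [61.7 64.4 67.4]
16.25
```

View pics/s3.png

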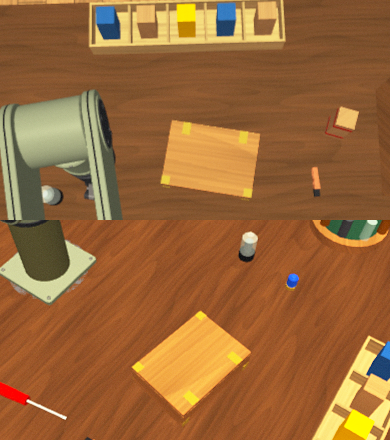

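The lid lies flat at 65 mm over its whole area, so it is fully shut. The bulb, amp tube, carton, clip and driver look undisturbed.

```bash
python3 -c "
from plant import ctrl
ctrl.hold(0.3); ctrl.finish_job()"
```

```text
the job is handed in; nothing more can be done
```

The tested tube is lying in the padded trough and the lid is fully shut. The job was handed in at about 16.6 s of the 48 s allowed.

- **Tube:** I pushed it near the top with the closed fingers, and it tipped over and fell lengthwise into the rear trough. A picture taken before shutting the lid shows it lying there, with the small tube still standing in the front trough.
- **Lid:** I pushed it from behind, over and down, until the press stopped on contact with the fingertips 65 mm above the counter, which is the height of the shut lid. After backing off, both cameras measured the lid flat at 64–65 mm from hinge to free edge.
- **Other things:** In the last picture, the carton, clip, bulb, clear tube and the visible part of the driver look unmoved. I judged this by eye and did not measure them.
- **Forces:** There was a brief 14 N vertical reading as the lid started to move, well under the limits. From about half-way the reading dropped to almost zero, below the 1–5 N expected for the hinge. I didn't find out why, but the lid still ended fully shut.

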